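Mix the paint and hold the wheel box open

TASK

Get the model-car wheels ready for painting: take the orange paint bottle and press it, upright, down onto the shaker's sprung pad until the pad is fully down, keep it there for about a second, then set it standing on the cork coaster and let go of it. Then raise the lid of the blue wheel box by its front knob to 50 degrees from shut (give or take 5) and finish still holding it steady there in the gripper, because it falls shut by itself. Leave everything else on the bench where it is, and do not drop the bottle.

Things in the scene. Friction and masses are not known exactly. Their poses are not given: they have to be found in the camera images.
- orange_bottle: orange round paint bottle with a white screw cap, standing: 40 mm in diameter up to 55 mm height, narrowing to the 37 mm wide cap, 85 mm tall in all, about 0.12 kg. Origin: centre of its underside, z up. Its place is swapped at random with the blue bottle's
- shaker: touch-operated paint shaker, a grey box 110 x 110 mm, 52 mm high, fixed to the bench, with a round sprung black pad on top. Origin: centre of its underside on the bench
- pad_top (a point): centre of the top face of the shaker's pad (black rubber disc 64 mm in diameter with a yellow ring, top 77 mm above the bench when up); moves down with the pad
- shaker_pad (a joint): how far the pad is pressed, m: 0 = up, 0.010 = fully down at its stop. Spring: it begins to move at 2.4 N and is fully down at about 8.4 N (0.6 N per mm); it springs up again when let go
- coaster: round cork coaster 100 mm in diameter, 6 mm thick, fixed on the bench. Origin: centre of its underside (the bench); its place is swapped at random with the shaker's
- wheel_box: blue open box 200 mm (its x) x 220 mm (its y) x 80 mm high, fixed to the bench, with small black wheels on spindles inside and a clear lid in a blue frame on top. Origin: centre of its underside; its front, with the knob, faces its own -x, the hinge runs along its y at its far (+x) top edge
- lid (a joint): angle of the wheel box's lid, rad: 0 = shut, grows as it opens upward, stop at 1.4. Lid 0.35 kg, no friction worth the name: it falls shut from any angle. 50 degrees is 0.873
- lid_knob (a point): centre of the lid's knob: orange bar 16 mm in diameter, 34 mm long along the box's y, on a neck 12 mm wide that holds it 40 mm in front of the lid's front edge, 240 mm from the hinge line and about 85 mm above the bench when shut. Grip it from above by its two flat ends (fingers closing along the box's y, 34 mm apart); it may turn between the pads as the lid swings. Moves with the lid
- lid_hinge (a point): middle of the lid's hinge line, 85 mm above the bench, level with the knob when the lid is shut; the line runs along the box's y
- blue_bottle: bystander: blue paint bottle of the same shape and size as the orange one. Origin: centre of its underside
- model_car: bystander: model car, aluminium with red cab, 160 x 68 mm, 43 mm high. Origin: centre of its underside, length along its x
- wheel_a: bystander: loose black model wheel lying flat, 34 mm in diameter, 13 mm high. Origin: centre of its underside
- wheel_b: bystander: another loose black model wheel, the same
- spanner: bystander: steel spanner 110 mm long lying flat along its x
- screwdriver: bystander: screwdriver lying along its x
There are look-alikes about, which are no part of the job. Of the things like the orange_bottle, leave any that is turquoise; of the rest the larger one is meant.

How it is judged (in metres and radians):
On the way, in this order (a step that is already met when the one before it is completed fails the run):
1. the orange bottle, held upright in the gripper, presses the pad fully down (9 of its 10 mm or more) for half a second (value of joint shaker_pad above 0.009 m and contact force between orange_bottle and shaker above 3 N and contact force between the fingers and orange_bottle above 1 N and angle between orange_bottle's own z axis and vertical below 0.2 rad), for 0.5 s.
2. the orange bottle stands on the coaster, let go (horizontal distance between orange_bottle and coaster below 0.032 m and z of orange_bottle in the frame of coaster between 0.003 and 0.01 m and angle between orange_bottle's own z axis and vertical below 0.1 rad and linear speed of orange_bottle below 0.03 m/s and contact force between the fingers and orange_bottle below 0.05 N), for 0.2 s.
At the end, for the whole second after the job is handed in: the fingers hold the lid steady between 44 and 56 degrees (0.768 to 0.977 rad), no loose thing touches or props the wheel box or lid, and the orange bottle stands upright, let go, wholly on the coaster (centre within 32 mm of the coaster's), with the shaker's pad up again (all of step 2 and value of joint lid between 0.768 and 0.977 rad and velocity of joint lid between -0.1 and 0.1 rad/s and contact force between the fingers and wheel_box above 0.3 N and contact force between each of orange_bottle, blue_bottle, model_car, wheel_a, wheel_b, spanner, screwdriver and wheel_box below 0.05 N and value of joint shaker_pad below 0.002 m); the arm keeps its last pose, push and grip.
It fails at once if a bystander is moved by more than 30 mm (distance of any of blue_bottle, model_car, wheel_a, wheel_b, spanner, screwdriver from where it was at the start of the episode above 0.03 m).
It fails at once if the orange bottle is dropped: let go in the air more than 30 mm above the bench (height (world z) of orange_bottle above 0.03 m and contact force between orange_bottle and anything else below 0.001 N).
It also fails if it takes over 62 s, if anything falls off the work surface, if the arm or the gripper's body presses on something with over 40 N, if the wrist force passes 120 N, or if a joint passes its speed limit or range.

ROBOT

A 6-joint arm with a two-finger parallel gripper is mounted at the origin on the work surface. World frame = base frame: x ahead of the robot, y to its left, z up, the work surface at z = 0. Lengths are in m, angles in degrees, forces in N, time in s.
With the tool pointing down it reaches from about 0.3 to 0.75 m from the base axis. Payload 8.5 kg.
Tool frame: the origin (TCP) lies midway between the tips of the shut fingers; the grasp point (between the pads) lies 19 mm behind it; z points along the fingers, y is the direction in which the jaws open and shut (so a half turn about z gives the same grasp; the last joint's range is limited). The gripper opens to 85 mm and grips with 20 to 120 N. Pads are 22 mm wide; open, the fingers measure 114 mm over their backs; the gripper's body (76 mm by 85 mm) begins 54 mm behind the grasp point. The pads swing forward as they close: fully open they stand 13 mm farther back than shut.
Start: joints at [-87.336, 21.807, 74.336, -0, 83.858, -12.336], TCP at [0.142, -0.531, 0.198] pointing down, gripper open.
Joint ranges: [-178.18, 178.18], [-50.72, 133.34], [12.68, 142.11], [-81.47, 261.47], [9.98, 163.14], [-165.26, 165.26]. Speed limits (degrees/s): [136.94, 136.94, 180, 180, 180, 180].

INTERFACE

Orientations are given as a 3x3 rotation matrix whose columns are the frame's x, y, z axes.
In Python, from rig import env, eyes, close_job gives the robot as it stands.
- The arm moves only by the tool jog_arm, never from a script. Its argument "deltas" is one flat list of numbers, 7 for each row, row after row: the shift along the tool's x, y, z in units of 0.75 m (1.0 is 0.75 m), then the turn, a rotation vector about the tool's x, y, z in units of 180 degrees (1.0 is 180 degrees), then the gripper command: -1 is fully open, 1 is shut, values between are in proportion. In form: [dx, dy, dz, ax, ay, az, fingers, dx, dy, dz, ax, ay, az, fingers, ...]. A call has 1 to 12 rows; each row is the pose to reach, as a shift and turn from the pose commanded when the call began, along the tool's axes at that moment, turning the shorter way round; what a row does not reach only later rows make up. A row lasts 1/12 s, in which the tool goes at most 41.7 mm and 7.16 degrees, less where a joint would pass 70% of its speed; a pose out of reach is approached as far as the arm can. A call with a number of a shift or a turn outside -1 to 1 is refused whole. A call with a gripper value outside its range is refused whole. The fingers move at their own pace and stop on an object; "grip_force" is the grip in N (left out, the last holds). Time passes only in rows, so rows that repeat a pose let the fingers close. It gives the time, the measured TCP pose, the force and the opening at its end, in the units of the state.
- env.observe(): the state, without advancing time (a new reading comes with each control period).
- eyes.get_image(name): name is "scene" or "top" or "wrist"; returns the picture (400x640x3 uint8, red, green, blue); there is no depth.
- eyes.camera_params(name): a dict with "intrinsics" (3x3 intrinsics, pixels), "R" (3x3) and "t" (3): a world point X has camera coordinates R X + t; the wrist camera has in their place "mount" (4x4, takes a point from camera to tool coordinates, whose origin is the TCP and whose axes are the flange's). Camera axes: x right, y down, z forward; pixel columns grow to the right and rows downward; lengths in m; the calibration is good to about 2 mm. A picture is of the moment at which its call begins: read the wrist's pose just before it. camera_params takes no time and is no camera call.
- close_job(): hands the job in, once; it reports no verdict.
The state is a dict: "time_s": time; "q": joint angles; "qvel": joint speeds; "joint_efforts": joint torques, N m; "position": TCP position; "tool_rot": TCP orientation; "ft_force": force on the tool from outside, world axes, zero at the start; "wrist_torque": the same for the moment, N m; "grip_width": finger opening in m.
Only numpy, scipy, OpenCV 4.12 (cv2) and the standard library are available. Lean on these libraries where they do the work, as an engineer would, in place of code of your own. Each camera call takes 0.05 s, during which the arm holds its last target.

## Working session

There is one attempt and no reset: what is moved stays moved. The work goes in short steps, Python scripts to look and compute and a tool call to move; the robot and the scene stay as the last step left them, time stands still between calls to the robot, and variables do not carry over. Pictures are saved under pics/ and viewed, and the job is handed in when it is done.

Besides the shell and the picture viewer there is one more tool, called as name(argument=value, ...) on one line, values as JSON. jog_arm: Moves the arm, as the interface text tells. Its arguments: {"type":"object","properties":{"deltas":{"type":"array"},"grip_force":{"type":"number"}},"required":["deltas"]}

```bash
mkdir -p pics; ls; python3 - <<'E'
from rig import env, eyes
import cv2
print(env.observe())
for n in ("scene","top","wrist"):
    p=eyes.camera_params(n); print(n,p)
    cv2.imwrite(f"pics/{n}0.png",eyes.get_image(n)[:,:,::-1])
E
```

```text
pics
{'time_s': 0.0, 'q': array([-8.73353429e+01,  2.18413914e+01,  7.43860780e+01,  1.38725293e-03,
        8.38578730e+01, -1.23355332e+01]), 'qvel': array([-0.0367613 ,  0.02896111,  0.03503157, -0.00143711,  0.0099404 ,
        0.02215793]), 'joint_efforts': array([-1.65422251e-03, -4.48467922e+01, -2.31282449e+01, -2.19853623e-04,
        4.66556463e-03, -2.46308254e-06]), 'position': array([ 0.14234269, -0.530902  ,  0.19730026]), 'tool_rot': array([[ 9.65925650e-01,  2.58819700e-01, -4.52003422e-05],
       [ 2.58819478e-01, -9.65924563e-01,  1.48901270e-03],
       [ 3.41725698e-04, -1.44997428e-03, -9.99998890e-01]]), 'ft_force': array([ 0.54722766, -0.32144845, -0.22589474]), 'wrist_torque': array([ 0.03462664,  0.01688623, -0.06025532]), 'grip_width': 0.08559383383884249}
scene {'intrinsics': array([[491.14626998,   0.        , 330.03926725],
       [  0.        , 491.14626998, 199.14615839],
       [  0.        ,   0.        ,   1.        ]]), 'R': array([[-0.80442044,  0.59405362,  0.00283578],
       [ 0.4780414 ,  0.65014508, -0.59058259],
       [-0.3526814 , -0.47372
[... 311 characters left out ...]
,
       [-9.87472977e-01, -3.84241399e-04, -1.57787744e-01],
       [ 1.57754774e-01,  1.81820459e-02, -9.87310916e-01]]), 't': array([0.03398979, 0.58272136, 1.67690927])}
wrist {'intrinsics': array([[295.4281677 ,   0.        , 318.00364527],
       [  0.        , 295.4281677 , 195.76044749],
       [  0.        ,   0.        ,   1.        ]]), 'mount': array([[-4.66637422e-05, -9.63339259e-01, -2.68286173e-01,
         6.68424310e-02],
       [ 9.99999845e-01, -1.93722462e-04,  5.21669515e-04,
         2.87502986e-04],
       [-5.54517782e-04, -2.68286107e-01,  9.63339119e-01,
        -1.77270808e-01],
       [ 0.00000000e+00,  0.00000000e+00,  0.00000000e+00,
         1.00000000e+00]])}
```

View pics/scene0.png

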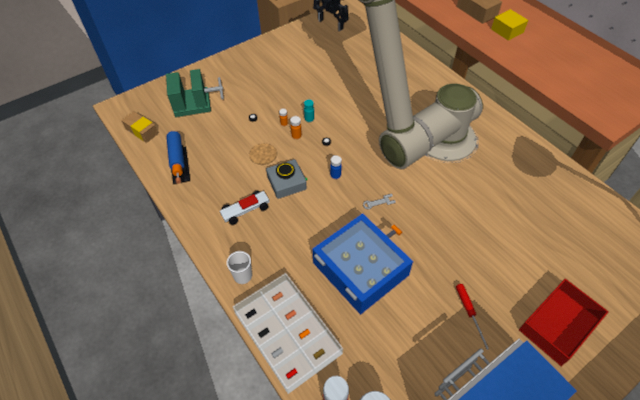

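View pics/top0.png

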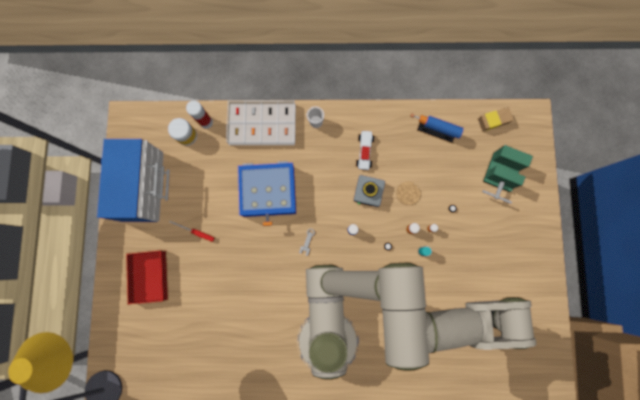

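View pics/wrist0.png

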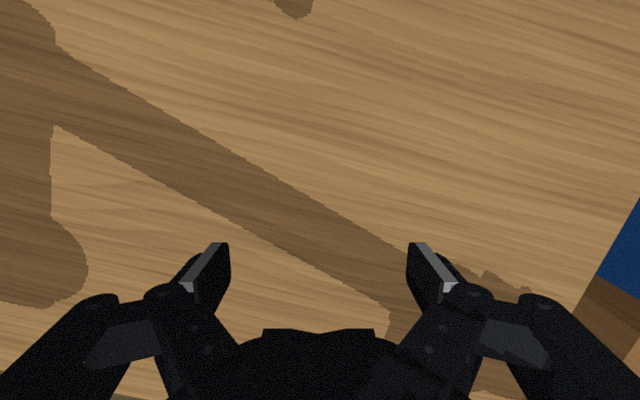

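Candidates for the orange bottle are the small orange one at scene (283,117), the larger orange one at (296,127) and a turquoise one at (308,110). The blue bystander is at (336,167). I'll check with enlarged crops.

```bash
python3 - <<'E'
import cv2
s=cv2.imread("pics/scene0.png"); t=cv2.imread("pics/top0.png")
def c(im,x,y,w,h,k,n): cv2.imwrite(n,cv2.resize(im[y:y+h,x:x+w],None,fx=k,fy=k,interpolation=cv2.INTER_CUBIC))
c(s,215,90,150,110,5,"pics/s1.png")
c(s,300,180,120,115,5,"pics/s2.png")
c(t,340,165,130,100,6,"pics/t1.png")
c(t,230,150,130,110,6,"pics/t2.png")
E
```

```text
(no output)
```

View pics/s1.png

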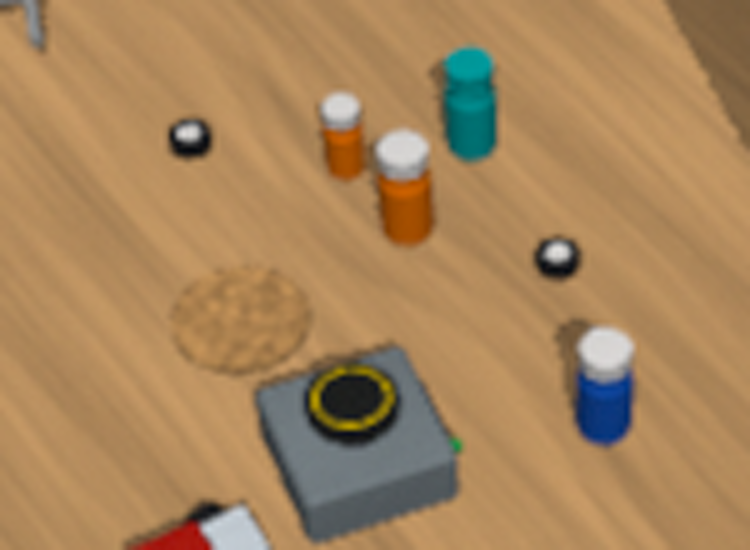

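View pics/s2.png

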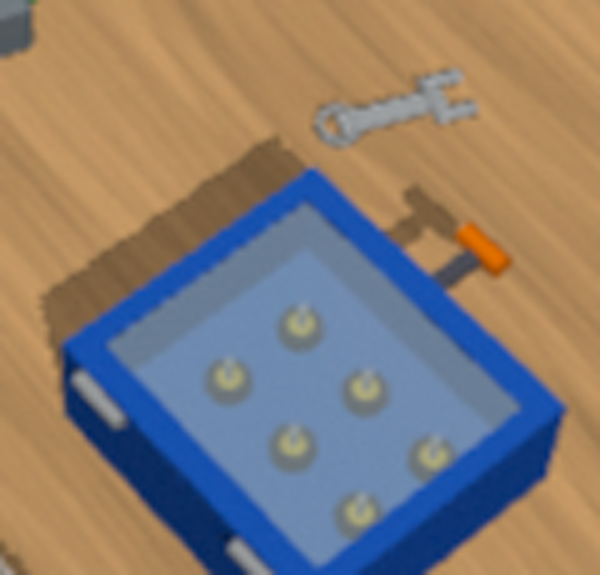

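View pics/t1.png

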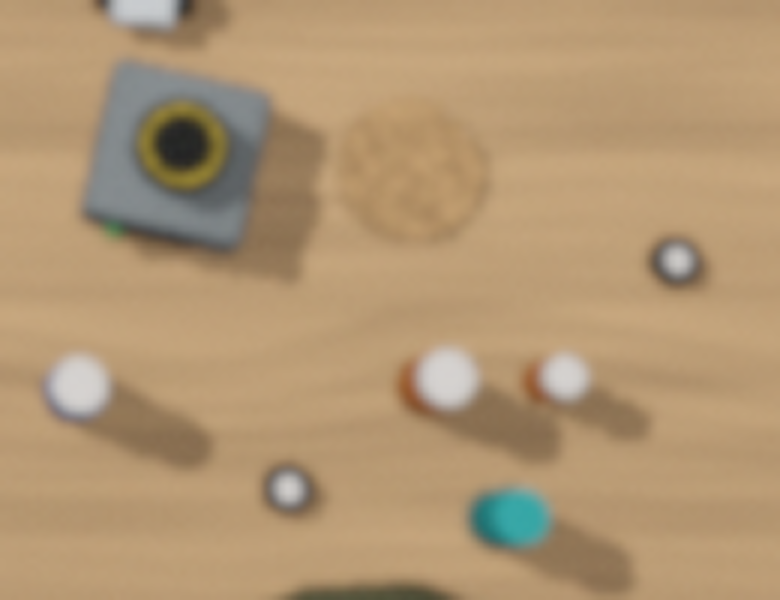

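View pics/t2.png

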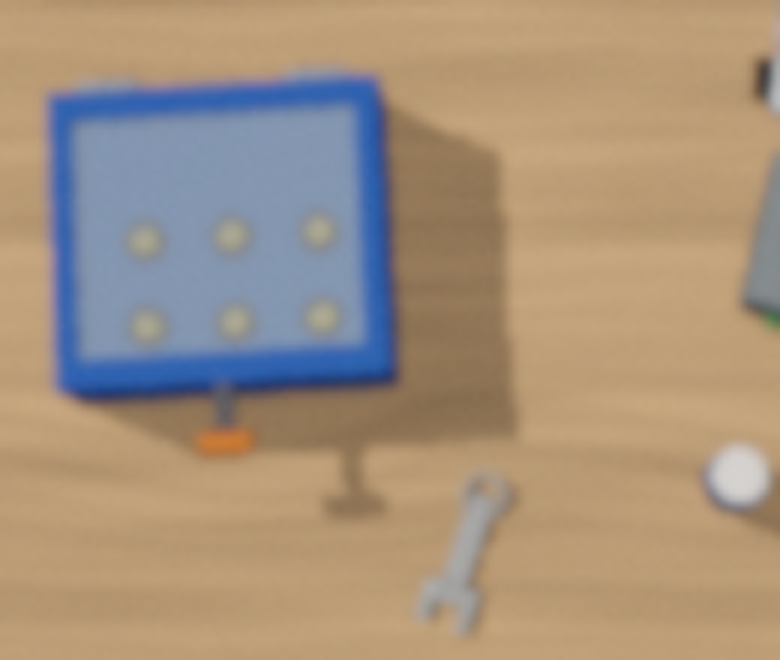

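```bash
cat > h.py <<'E'
import numpy as np
from rig import env,eyes
def ray(n,px):
    p=eyes.camera_params(n);R=p["R"];t=p["t"];K=p["intrinsics"]
    d=R.T@np.linalg.inv(K)@np.array([px[0],px[1],1.]);return -R.T@t,d
def at(n,px,z):
    o,d=ray(n,px);return (o+d*(z-o[2])/d[2])
def T(off,k,c): return ((c[0]+.5)/k-.5+off[0],(c[1]+.5)/k-.5+off[1])
def proj(n,X):
    p=eyes.camera_params(n);c=p["K"]@(p["R"]@X+p["t"]) if "K" in p else p["intrinsics"]@(p["R"]@X+p["t"]);return c[:2]/c[2]
E
python3 - <<'E'
from h import *
np.set_printoptions(precision=4,suppress=True)
a=(340,165);b=(230,150);s=(215,90);s2=(300,180)
for n,c,z in [("orange",(447,379),.085),("small",(565,377),.07),("blue",(79,386),.085),("turq",(521,518),.085),("pad",(182,146),.077),("coaster",(413,172),.006),("wheelA",(289,489),.013),("wheelB",(677,261),.013),
  ("shk1",(122,60),.052),("shk2",(270,97),.052),("shk3",(237,247),.052),("shk4",(85,213),.052)]:
    print(n,at("top",T(a,6,c),z))
for n,c,z in [("orange",(402,146),.085),("orange base",(406,227),.0),("pad",(352,398),.077),("coaster",(241,319),.006)]: print("sc",n,at("scene",T(s,5,c),z))
for n,c,z in [("knob",(226,442),.088),("c1",(52,97),.09),("c2",(378,80),.09),("c3",(396,380),.09),("c4",(60,392),.09),("span1",(487,490),.005),("span2",(448,610),.005)]: print(n,at("top",T(b,6,c),z))
for n,c,z in [("knob",(484,250),.088),("c1",(312,172),.09),("c2",(563,410),.09),("c3",(68,345),.09)]: print("sc",n,at("scene",T(s2,5,c),z))
E
```

```text
orange [ 0.4438 -0.335   0.085 ]
small [ 0.4464 -0.4149  0.07  ]
blue [ 0.4388 -0.097   0.085 ]
turq [ 0.3547 -0.3795  0.085 ]
pad [ 0.5982 -0.167   0.077 ]
coaster [ 0.5923 -0.3324  0.006 ]
wheelA [ 0.3755 -0.2416  0.013 ]
wheelB [ 0.53   -0.5079  0.013 ]
shk1 [ 0.6614 -0.13    0.052 ]
shk2 [ 0.6359 -0.2291  0.052 ]
shk3 [ 0.5342 -0.2051  0.052 ]
shk4 [ 0.557  -0.1041  0.052 ]
sc orange [ 0.4369 -0.3384  0.085 ]
sc orange base [ 0.4377 -0.3402  0.    ]
sc pad [ 0.5927 -0.1683  0.077 ]
sc coaster [ 0.5882 -0.3303  0.006 ]
knob [0.4601 0.2367 0.088 ]
c1 [0.6897 0.3576 0.09  ]
c2 [0.7011 0.1405 0.09  ]
c3 [0.5006 0.1261 0.09  ]
c4 [0.4925 0.3458 0.09  ]
span1 [0.4351 0.0695 0.005 ]
span2 [0.3541 0.0954 0.005 ]
sc knob [0.4556 0.2388 0.088 ]
sc c1 [0.5048 0.133  0.09  ]
sc c2 [0.4921 0.3499 0.09  ]
sc c3 [0.698  0.1444 0.09  ]
```

```bash
cat >> h.py <<'E'
from scipy.spatial.transform import Rotation as Ro
np.set_printoptions(precision=4,suppress=True)
def plan(pos,jaw,o=None):
    o=o or env.observe();R=o["tool_rot"];a=np.radians(jaw)
    y=np.array([np.cos(a),np.sin(a),0]);z=np.array([0,0,-1.]);G=np.c_[np.cross(y,z),y,z]
    d=R.T@(np.array(pos)-o["position"])/.75; r=Ro.from_matrix(R.T@G).as_rotvec()/np.pi
    print("t",round(o["time_s"],2),"pos",o["position"],"F",o["ft_force"],"w",round(o["grip_width"],4),"\n d",d,"r",r)
E
python3 -c "
from h import *
plan((.4395,-.337,.2),-20)"
```

```text
t 0.15 pos [ 0.1423 -0.531   0.1975] F [-0.0603 -0.236   0.4066] w 0.0854 
 d [ 0.4497 -0.1473 -0.0031] r [-0.0003 -0.0002 -0.3056]
```

jog_arm(deltas=[0.45,-0.147,-0.003,0,0,-0.3056,-1,0.45,-0.147,-0.003,0,0,-0.3056,-1,0.45,-0.147,-0.003,0,0,-0.3056,-1,0.45,-0.147,-0.003,0,0,-0.3056,-1,0.45,-0.147,-0.003,0,0,-0.3056,-1,0.45,-0.147,-0.003,0,0,-0.3056,-1,0.45,-0.147,-0.003,0,0,-0.3056,-1,0.45,-0.147,-0.003,0,0,-0.3056,-1,0.45,-0.147,-0.003,0,0,-0.3056,-1,0.45,-0.147,-0.003,0,0,-0.3056,-1,0.45,-0.147,-0.003,0,0,-0.3056,-1,0.45,-0.147,-0.003,0,0,-0.3056,-0.5])

```text
time_s: 1.15
position: [0.4393, -0.3376, 0.1999]
tool_rot: [[0.342, 0.94, -0.001], [0.94, -0.342, 0.0], [0.0, -0.001, -1.0]]
ft_force: [-1.3, -0.6, -0.2]
grip_width: 0.0756
```

```bash
cat >> h.py <<'E'
import cv2
def wsnap(name):
    o=env.observe();im=eyes.get_image("wrist");cv2.imwrite(name,im[:,:,::-1]);np.savez(name+".npz",R=o["tool_rot"],p=o["position"])
def wat(name,px,z):
    D=np.load(name+".npz");p=eyes.camera_params("wrist");M=p["mount"]
    d=np.linalg.inv(p["intrinsics"])@np.array([px[0],px[1],1.])
    o=D["R"]@M[:3,3]+D["p"];d=D["R"]@M[:3,:3]@d
    return o+d*(z-o[2])/d[2]
E
python3 -c "
from h import *
wsnap('pics/w1.png');plan((.4395,-.337,.2),-20)"
```

```text
t 1.2 pos [ 0.4391 -0.338   0.2   ] F [-0.6094 -0.6193  0.1926] w 0.0686 
 d [ 0.0014  0.0001 -0.    ] r [-0.0002 -0.     -0.0004]
```

View pics/w1.png

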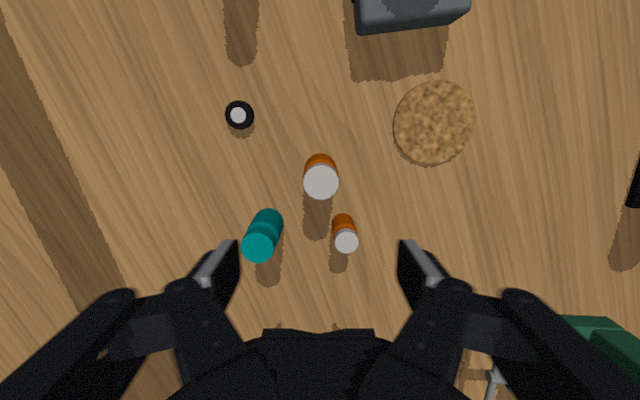

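```bash
python3 -c "
from h import *
n='pics/w1.png'
im=cv2.imread(n)[60:280,220:490];cv2.imwrite('pics/w1c.png',cv2.resize(im,None,fx=2.9,fy=2.7,interpolation=cv2.INTER_CUBIC))
print(wat(n,(321,182),.085),wat(n,(435,123),.006),wat(n,(345,241),.07),wat(n,(258,247),.085))"
```

```text
[ 0.4416 -0.3384  0.085 ] [ 0.592 -0.334  0.006] [ 0.4428 -0.4151  0.07  ] [ 0.3533 -0.3828  0.085 ]
```

View pics/w1c.png

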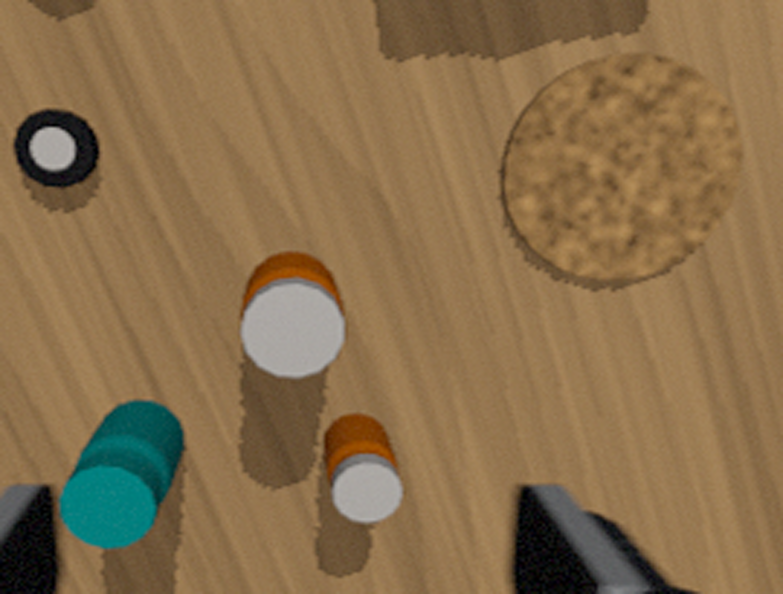

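The larger bottle is the orange one at wrist (321,182), with the coaster at (435,123). Both agree with the fixed cameras to within about 3 mm. Descending now.

jog_arm(deltas=[0.001,0.0024,0.05,0,0,0,-0.5,0.001,0.0024,0.1,0,0,0,-0.5,0.001,0.0024,0.14,0,0,0,-0.5,0.001,0.0024,0.18,0,0,0,-0.5,0.001,0.0024,0.21,0,0,0,-0.5,0.001,0.0024,0.235,0,0,0,-0.5,0.001,0.0024,0.244,0,0,0,-0.5,0.001,0.0024,0.244,0,0,0,-0.5], grip_force=50)

```text
time_s: 1.87
position: [0.4405, -0.3375, 0.016]
tool_rot: [[0.343, 0.939, -0.002], [0.939, -0.343, 0.002], [0.001, -0.003, -1.0]]
ft_force: [0.2, -0.5, 0.2]
grip_width: 0.0643
```

```bash
python3 -c "
from h import *
wsnap('pics/w2.png');plan((.441,-.338,.017),-20)"
```

```text
t 1.92 pos [ 0.4412 -0.3379  0.0173] F [0.0426 0.5027 0.5488] w 0.0639 
 d [-0.0002 -0.0003  0.0004] r [-0.0001 -0.0001 -0.0004]
```

View pics/w2.png

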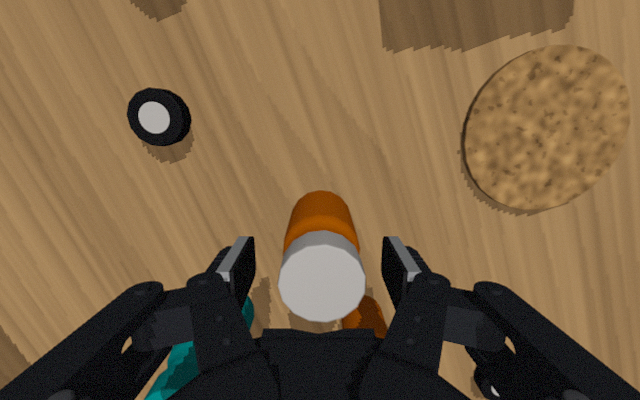

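Bottle centred between the fingers (cap at 321,275). Closing.

jog_arm(deltas=[0,0,0,0,0,0,1,0,0,0,0,0,0,1,0,0,0,0,0,0,1,0,0,0,0,0,0,1,0,0,0,0,0,0,1,0,0,0,0,0,0,1,0,0,0,0,0,0,1,0,0,0,0,0,0,1], grip_force=50)

```text
time_s: 2.58
position: [0.442, -0.338, 0.0189]
tool_rot: [[0.342, 0.94, 0.001], [0.94, -0.342, -0.002], [-0.002, 0.002, -1.0]]
ft_force: [-3.0, 0.1, 6.9]
grip_width: 0.0359
```

```bash
python3 -c "
from h import *
wsnap('pics/w3.png');plan((.441,-.338,.14),-20)"
```

```text
t 2.63 pos [ 0.442  -0.338   0.0189] F [-2.9425 -0.2218  5.6673] w 0.036 
 d [-0.0007 -0.001  -0.1615] r [0.0006 0.0006 0.0001]
```

View pics/w3.png

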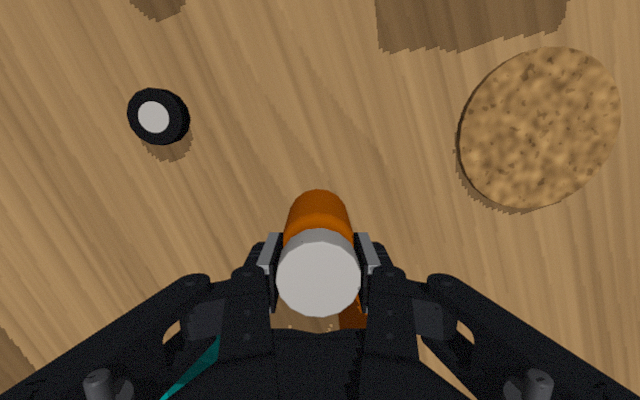

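jog_arm(deltas=[0,0,-0.02,0,0,0,1,0,0,-0.045,0,0,0,1,0,0,-0.075,0,0,0,1,0,0,-0.105,0,0,0,1,0,0,-0.135,0,0,0,1,0,0,-0.16,0,0,0,1,0,0,-0.16,0,0,0,1])

```text
time_s: 3.22
position: [0.443, -0.3386, 0.1417]
tool_rot: [[0.342, 0.94, 0.005], [0.94, -0.342, -0.006], [-0.004, 0.007, -1.0]]
ft_force: [-0.2, 0.5, -0.8]
grip_width: 0.0358
```

```bash
python3 -c "
from h import *
wsnap('pics/w4.png');plan((.595,-.168,.14),-20)
cv2.imwrite('pics/s4.png',cv2.resize(eyes.get_image('scene')[80:220,200:360,::-1],None,fx=4,fy=4,interpolation=cv2.INTER_CUBIC))"
```

```text
t 3.27 pos [ 0.4424 -0.3379  0.1393] F [ 0.2052  0.276  -1.7834] w 0.0359 
 d [ 0.2825  0.1138 -0.0011] r [0.0013 0.0008 0.0001]
```

View pics/s4.png

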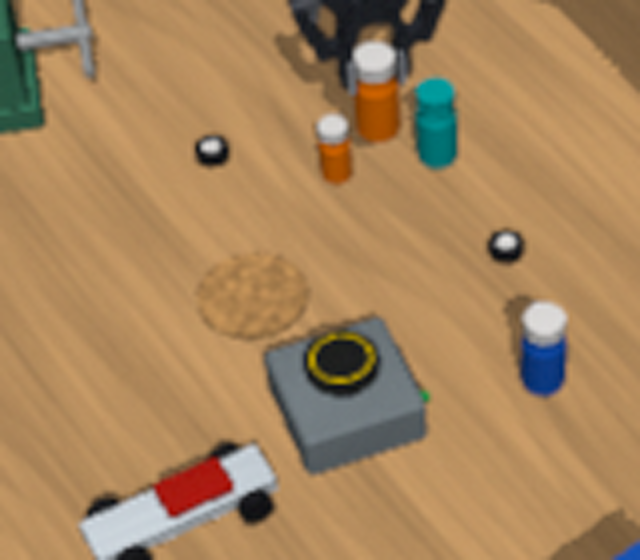

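View pics/w4.png

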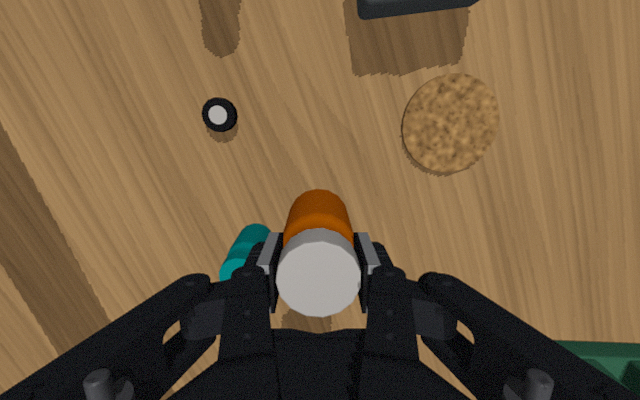

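jog_arm(deltas=[0.03,0.012,0,0.0013,0,0,1,0.07,0.029,0,0.0013,0,0,1,0.11,0.045,0,0.0013,0,0,1,0.15,0.061,0,0.0013,0,0,1,0.19,0.077,0,0.0013,0,0,1,0.225,0.091,0,0.0013,0,0,1,0.255,0.103,0,0.0013,0,0,1,0.275,0.11,0,0.0013,0,0,1,0.2825,0.1138,0,0.0013,0,0,1,0.2825,0.1138,0,0.0013,0,0,1])

```text
time_s: 4.15
position: [0.5945, -0.1663, 0.1358]
tool_rot: [[0.34, 0.94, -0.006], [0.94, -0.34, 0.002], [0.0, -0.006, -1.0]]
ft_force: [-1.0, -0.3, -0.7]
grip_width: 0.0357
```

```bash
python3 -c "
from h import *
wsnap('pics/w5.png');plan((.595,-.168,.098),-20)
cv2.imwrite('pics/s5.png',cv2.resize(eyes.get_image('scene')[80:220,200:360,::-1],None,fx=4,fy=4,interpolation=cv2.INTER_CUBIC))"
```

```text
t 4.2 pos [ 0.594  -0.1673  0.1361] F [-0.4435  0.255  -0.6751] w 0.036 
 d [-0.0004  0.0019  0.0508] r [-0.0019  0.      0.0003]
```

View pics/s5.png

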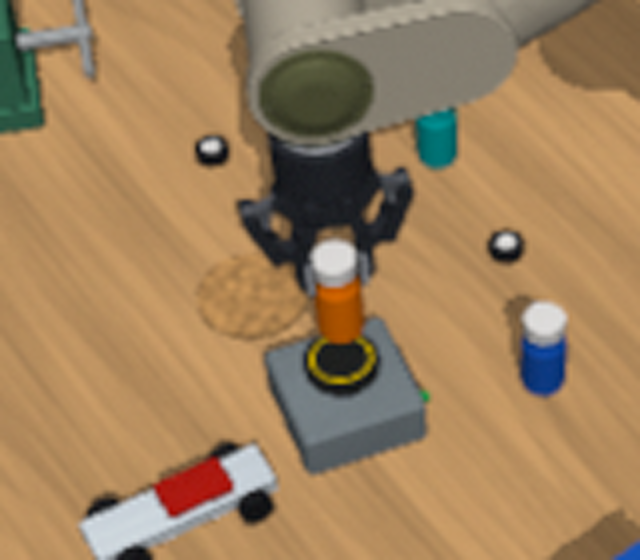

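View pics/w5.png

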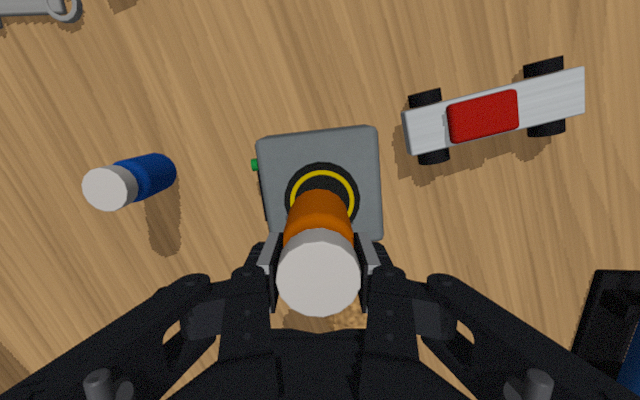

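jog_arm(deltas=[0,0.002,0.015,0,0,0,1,0,0.002,0.035,0,0,0,1,0,0.002,0.05,0,0,0,1,0,0.002,0.054,0,0,0,1,0,0.002,0.058,0,0,0,1,0,0.002,0.062,0,0,0,1,0,0.002,0.062,0,0,0,1])

```text
time_s: 4.83
position: [0.5954, -0.1684, 0.0909]
tool_rot: [[0.342, 0.94, -0.004], [0.94, -0.342, 0.001], [-0.001, -0.004, -1.0]]
ft_force: [-3.3, -1.8, 4.3]
grip_width: 0.0361
```

```bash
python3 -c "
from h import *
print(wat('pics/w5.png',(322,196),.077));plan((.595,-.168,.085),-20)"
```

```text
[ 0.597  -0.1661  0.077 ]
t 4.83 pos [ 0.5954 -0.1684  0.0909] F [-3.2826 -1.8361  4.2561] w 0.0361 
 d [ 0.0003 -0.0006  0.0079] r [-0.0013  0.0002 -0.0001]
```

jog_arm(deltas=[0,0,0.003,0,0,0,1,0,0,0.006,0,0,0,1,0,0,0.009,0,0,0,1,0,0,0.012,0,0,0,1,0,0,0.012,0,0,0,1])

```text
time_s: 5.25
position: [0.5961, -0.1684, 0.0856]
tool_rot: [[0.342, 0.94, -0.0], [0.94, -0.342, -0.001], [-0.001, 0.0, -1.0]]
ft_force: [-10.5, 0.7, 26.4]
grip_width: 0.0359
```

```bash
python3 -c "
from h import *
plan((.595,-.168,.085),-20)
cv2.imwrite('pics/s6.png',cv2.resize(eyes.get_image('scene')[130:210,250:330,::-1],None,fx=7,fy=7,interpolation=cv2.INTER_CUBIC))"
```

```text
t 5.25 pos [ 0.5961 -0.1684  0.0856] F [-10.5158   0.6984  26.3648] w 0.0359 
 d [ 0.     -0.0016  0.0008] r [0.     0.0004 0.0001]
```

View pics/s6.png

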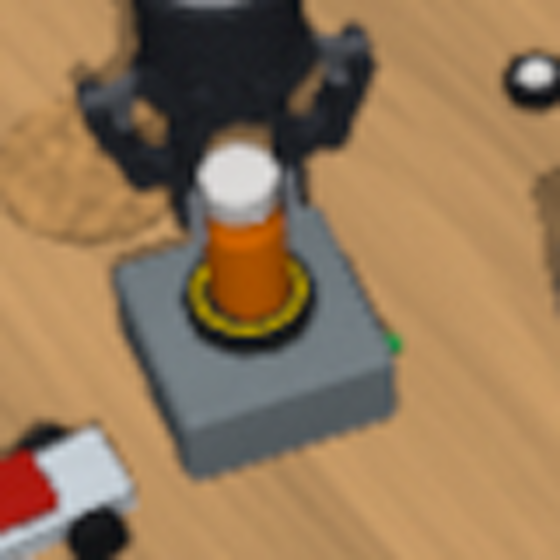

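jog_arm(deltas=[0,0,0,0,0,0,1,0,0,0,0,0,0,1,0,0,0,0,0,0,1,0,0,0,0,0,0,1,0,0,0,0,0,0,1,0,0,0,0,0,0,1,0,0,0,0,0,0,1,0,0,0,0,0,0,1,0,0,0,0,0,0,1,0,0,0,0,0,0,1,0,0,0,0,0,0,1,0,0,0,0,0,0,1])

```text
time_s: 6.3
position: [0.5961, -0.1684, 0.0856]
tool_rot: [[0.342, 0.94, -0.0], [0.94, -0.342, -0.001], [-0.001, 0.0, -1.0]]
ft_force: [-9.3, 1.1, 26.5]
grip_width: 0.0357
```

jog_arm(deltas=[0,0,-0.01,0,0,0,1,0,0,-0.02,0,0,0,1,0,0,-0.035,0,0,0,1,0,0,-0.055,0,0,0,1,0,0,-0.075,0,0,0,1,0,0,-0.085,0,0,0,1,0,0,-0.085,0,0,0,1])

```text
time_s: 6.88
position: [0.5967, -0.1681, 0.1469]
tool_rot: [[0.342, 0.94, -0.001], [0.94, -0.342, 0.0], [-0.0, -0.001, -1.0]]
ft_force: [-0.0, -0.2, -1.1]
grip_width: 0.0359
```

```bash
python3 -c "
from h import *
wsnap('pics/w7.png');plan((.591,-.333,.14),-20)
cv2.imwrite('pics/s7.png',cv2.resize(eyes.get_image('scene')[80:220,200:360,::-1],None,fx=4,fy=4,interpolation=cv2.INTER_CUBIC))"
```

```text
t 6.93 pos [ 0.5962 -0.1679  0.1455] F [-0.2288 -0.2897 -1.342 ] w 0.0363 
 d [-0.2093  0.0688  0.0071] r [-0.0009 -0.0001  0.0001]
```

View pics/s7.png

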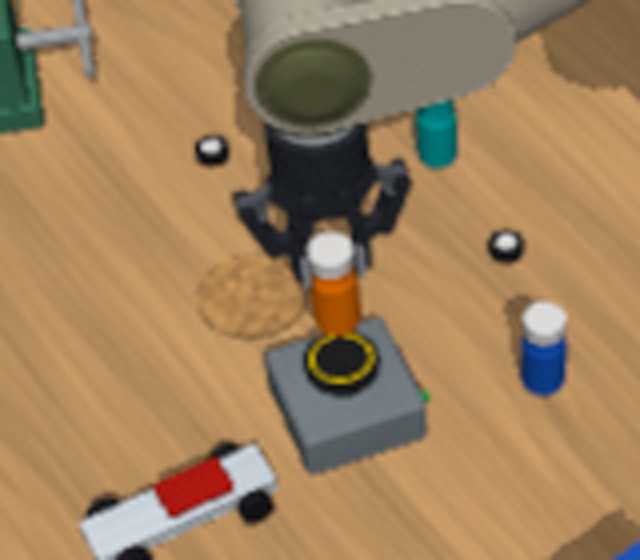

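View pics/w7.png

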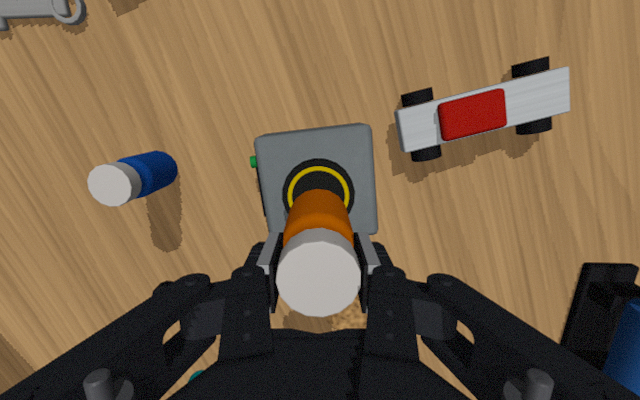

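Pad fully pressed for over 1 s, and it is up again. Next is the coaster.

jog_arm(deltas=[-0.02,0.007,0,0,0,0,1,-0.055,0.018,0,0,0,0,1,-0.095,0.031,0,0,0,0,1,-0.135,0.044,0,0,0,0,1,-0.17,0.056,0,0,0,0,1,-0.195,0.064,0,0,0,0,1,-0.2093,0.0688,0.03,0,0,0,1,-0.2093,0.0688,0.06,0,0,0,1,-0.2093,0.0688,0.08,0,0,0,1,-0.2093,0.0688,0.08,0,0,0,1])

```text
time_s: 7.82
position: [0.5883, -0.3327, 0.0801]
tool_rot: [[0.343, 0.939, -0.01], [0.939, -0.343, 0.007], [0.003, -0.012, -1.0]]
ft_force: [-0.2, 1.0, -1.4]
grip_width: 0.0359
```

```bash
python3 -c "
from h import *
wsnap('pics/w8.png');plan((.591,-.333,.0255),-20)
cv2.imwrite('pics/s8.png',cv2.resize(eyes.get_image('scene')[80:220,200:360,::-1],None,fx=4,fy=4,interpolation=cv2.INTER_CUBIC))"
```

```text
t 7.87 pos [ 0.5893 -0.333   0.0827] F [ 0.6418  1.4132 -1.0946] w 0.0357 
 d [0.0007 0.0028 0.0762] r [-0.0028 -0.0005 -0.0001]
```

View pics/w8.png

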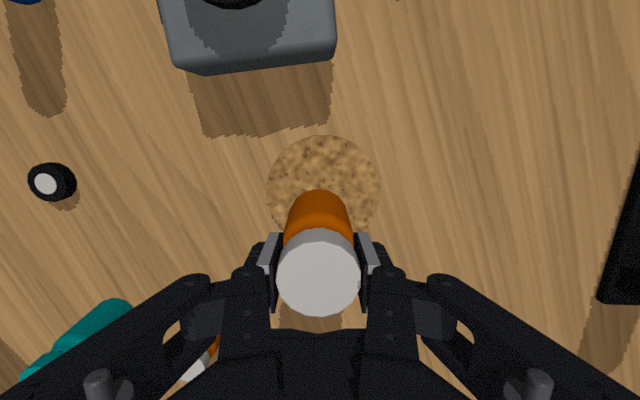

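View pics/s8.png

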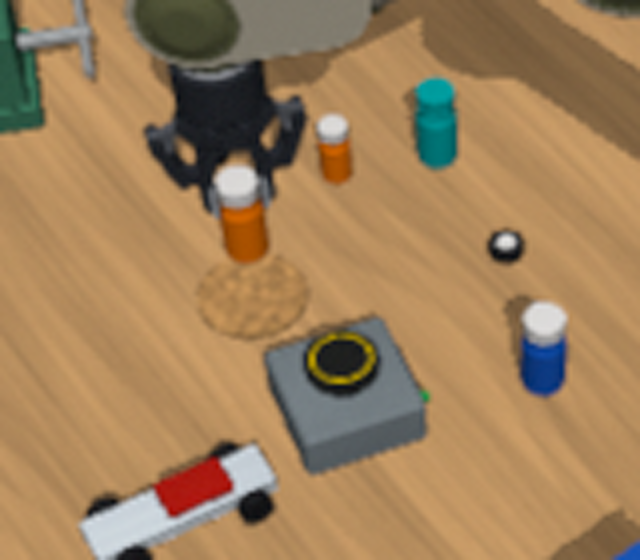

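jog_arm(deltas=[0.001,0.002,0.02,-0.002,0,0,1,0.001,0.002,0.045,-0.002,0,0,1,0.001,0.002,0.06,-0.002,0,0,1,0.001,0.002,0.068,-0.002,0,0,1,0.001,0.002,0.073,-0.002,0,0,1,0.001,0.002,0.075,-0.002,0,0,1,0.001,0.002,0.075,-0.002,0,0,1,0.001,0.002,0.075,-0.002,0,0,1])

```text
time_s: 8.58
position: [0.5923, -0.333, 0.0298]
tool_rot: [[0.342, 0.94, 0.003], [0.94, -0.342, -0.002], [-0.0, 0.004, -1.0]]
ft_force: [-0.1, 0.4, -0.5]
grip_width: 0.0357
```

```bash
python3 -c "
from h import *
plan((.591,-.333,.0255),-20)"
```

```text
t 8.58 pos [ 0.5923 -0.333   0.0298] F [-0.1436  0.3602 -0.4715] w 0.0357 
 d [-0.0006 -0.0016  0.0058] r [0.0011 0.0001 0.0001]
```

jog_arm(deltas=[0,0,0.002,0,0,0,1,0,0,0.004,0,0,0,1,0,0,0.006,0,0,0,1,0,0,0.006,0,0,0,1])

```text
time_s: 8.92
position: [0.5921, -0.3328, 0.0249]
tool_rot: [[0.342, 0.94, 0.003], [0.94, -0.342, -0.001], [-0.0, 0.003, -1.0]]
ft_force: [0.1, 0.7, 2.2]
grip_width: 0.0357
```

jog_arm(deltas=[0,0,0,0,0,0,0,0,0,0,0,0,0,-0.2,0,0,0,0,0,0,-0.4,0,0,0,0,0,0,-0.6,0,0,0,0,0,0,-0.6,0,0,0,0,0,0,-0.6,0,0,0,0,0,0,-0.6])

```text
time_s: 9.5
position: [0.5919, -0.3327, 0.0244]
tool_rot: [[0.342, 0.94, 0.002], [0.94, -0.342, -0.001], [0.0, 0.002, -1.0]]
ft_force: [-0.2, -0.1, 0.2]
grip_width: 0.0683
```

```bash
python3 -c "
from h import *
wsnap('pics/w9.png');plan((.591,-.333,.0255),-20)
cv2.imwrite('pics/s9.png',cv2.resize(eyes.get_image('scene')[80:220,200:360,::-1],None,fx=4,fy=4,interpolation=cv2.INTER_CUBIC))"
```

```text
t 9.55 pos [ 0.5919 -0.3327  0.0245] F [-0.0338 -0.3014  0.1522] w 0.0685 
 d [-0.0008 -0.001  -0.0014] r [ 0.0007 -0.      0.    ]
```

View pics/w9.png

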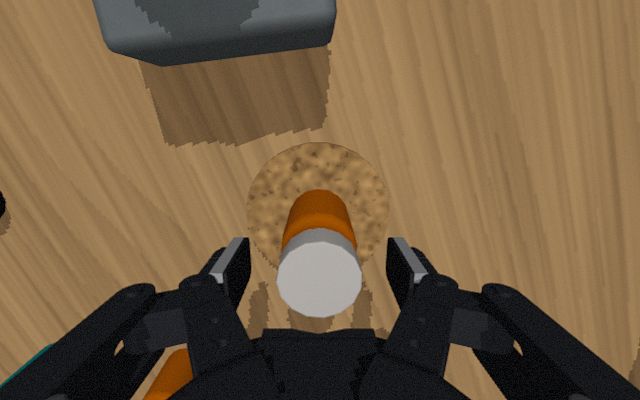

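View pics/s9.png

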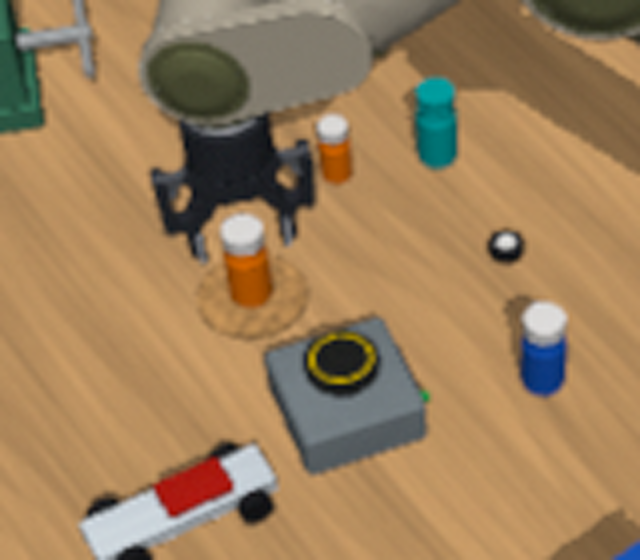

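Bottle is standing free at the middle of the coaster. I'll raise straight up.

jog_arm(deltas=[0,0,-0.015,0,0,0,-0.6,0,0,-0.04,0,0,0,-0.6,0,0,-0.08,0,0,0,-0.6,0,0,-0.12,0,0,0,-0.6,0,0,-0.16,0,0,0,-0.6,0,0,-0.2,0,0,0,-0.6,0,0,-0.24,0,0,0,-0.6,0,0,-0.27,0,0,0,-0.6,0,0,-0.3,0,0,0,-0.6,0,0,-0.3,0,0,0,-0.6])

```text
time_s: 10.43
position: [0.5923, -0.3331, 0.2559]
tool_rot: [[0.342, 0.94, 0.009], [0.94, -0.342, -0.007], [-0.003, 0.011, -1.0]]
ft_force: [0.6, -0.4, 0.6]
grip_width: 0.0679
```

```bash
python3 -c "
from h import *
wsnap('pics/w10.png');plan((.44,.237,.25),-87)"
```

```text
t 10.48 pos [ 0.5919 -0.3328  0.253 ] F [-0.1768  0.0116 -0.9797] w 0.0686 
 d [ 0.6448 -0.4501 -0.0008] r [ 0.0026 -0.0009  0.3723]
```

View pics/w10.png

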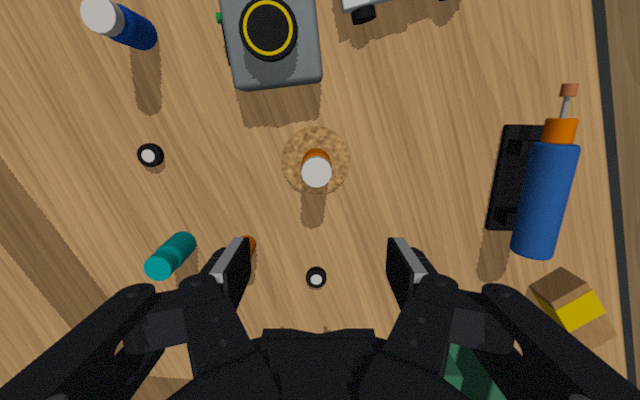

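jog_arm(deltas=[0.64,-0.45,0,0.0026,0,0.372,-0.6,0.64,-0.45,0,0.0026,0,0.372,-0.6,0.64,-0.45,0,0.0026,0,0.372,-0.6,0.64,-0.45,0,0.0026,0,0.372,-0.6,0.64,-0.45,0,0.0026,0,0.372,-0.6,0.64,-0.45,0,0.0026,0,0.372,-0.6,0.64,-0.45,0,0.0026,0,0.372,-0.6,0.64,-0.45,0,0.0026,0,0.372,-0.6,0.64,-0.45,0,0.0026,0,0.372,-0.6,0.64,-0.45,0,0.0026,0,0.372,-0.6,0.64,-0.45,0,0.0026,0,0.372,-0.6,0.64,-0.45,0,0.0026,0,0.372,-0.6])

```text
time_s: 11.48
position: [0.4617, 0.1442, 0.2483]
tool_rot: [[0.999, 0.052, -0.004], [0.052, -0.999, 0.005], [-0.004, -0.006, -1.0]]
ft_force: [1.4, 0.1, 0.7]
grip_width: 0.0686
```

```bash
python3 -c "
from h import *
plan((.44,.237,.25),-87)"
```

```text
t 11.48 pos [0.4617 0.1442 0.2483] F [1.4228 0.1259 0.7202] w 0.0686 
 d [-0.0224 -0.1251 -0.0015] r [-0.0018  0.0012  0.    ]
```

jog_arm(deltas=[-0.022,-0.125,0,-0.0018,0.001,0,-0.6,-0.022,-0.125,0,-0.0018,0.001,0,-0.6,-0.022,-0.125,0,-0.0018,0.001,0,-0.6,-0.022,-0.125,0,-0.0018,0.001,0,-0.6,-0.022,-0.125,0,-0.0018,0.001,0,-0.6])

```text
time_s: 11.9
position: [0.4413, 0.2352, 0.2488]
tool_rot: [[0.999, 0.055, -0.0], [0.055, -0.999, -0.001], [-0.0, 0.001, -1.0]]
ft_force: [0.1, -0.8, 0.1]
grip_width: 0.0679
```

```bash
python3 -c "
from h import *
wsnap('pics/w11.png');plan((.458,.2375,.2),-87)"
```

```text
t 11.95 pos [0.4417 0.2345 0.2489] F [ 0.6726 -0.5035 -0.0717] w 0.0684 
 d [ 0.0219 -0.0029  0.0652] r [0.0002 0.     0.0002]
```

View pics/w11.png

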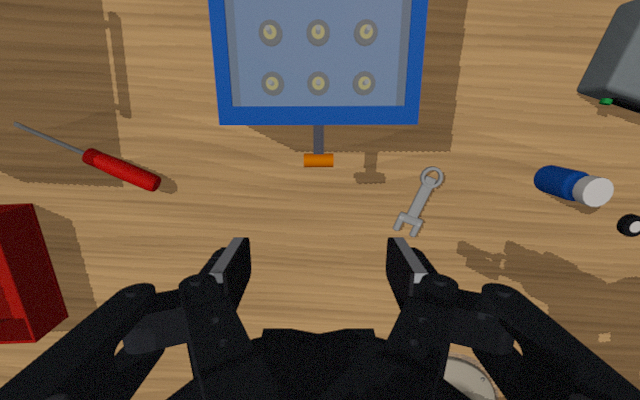

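```bash
python3 -c "
from h import *
n='pics/w11.png'
im=cv2.imread(n)[100:200,250:390];cv2.imwrite('pics/w11c.png',cv2.resize(im,None,fx=5,fy=5,interpolation=cv2.INTER_CUBIC))
print(wat(n,(318.5,160),.088),wat(n,(303.5,160),.088),wat(n,(333.5,160),.088),wat(n,(219,124),.08),wat(n,(418,124),.08))"
```

```text
[0.4568 0.2347 0.088 ] [0.4558 0.2519 0.088 ] [0.4577 0.2175 0.088 ] [0.4905 0.35   0.08  ] [0.5029 0.1237 0.08  ]
```

View pics/w11c.png

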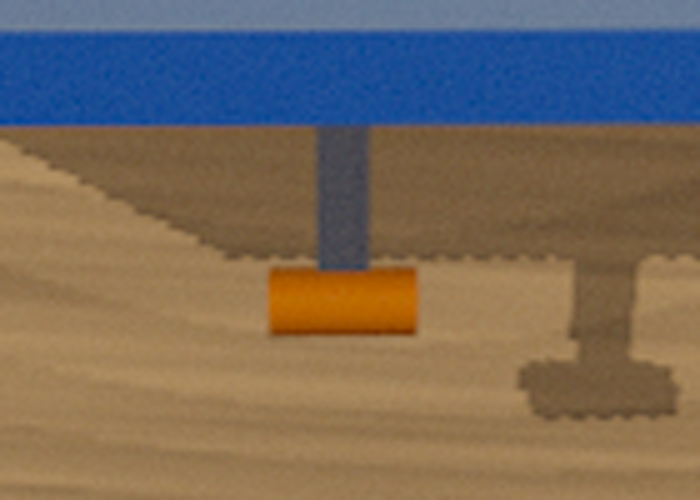

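jog_arm(deltas=[0.0205,0,0.05,0,0,0,-0.6,0.0205,0,0.1,0,0,0,-0.6,0.0205,0,0.15,0,0,0,-0.6,0.0205,0,0.19,0,0,0,-0.6,0.0205,0,0.22,0,0,0,-0.6,0.0205,0,0.24,0,0,0,-0.6,0.0205,0,0.249,0,0,0,-0.6,0.0205,0,0.249,0,0,0,-0.6])

```text
time_s: 12.62
position: [0.4571, 0.2346, 0.0615]
tool_rot: [[0.999, 0.051, -0.002], [0.051, -0.999, -0.001], [-0.002, 0.001, -1.0]]
ft_force: [0.1, 1.1, -0.1]
grip_width: 0.0681
```

```bash
python3 -c "
from h import *
wsnap('pics/w12.png');plan((.457,.2355,.062),-87)"
```

```text
t 12.67 pos [0.4577 0.2351 0.0627] F [-0.3191  0.3017  0.544 ] w 0.0682 
 d [-0.0009 -0.0006  0.0009] r [ 0.0001 -0.0001 -0.0002]
```

View pics/w12.png

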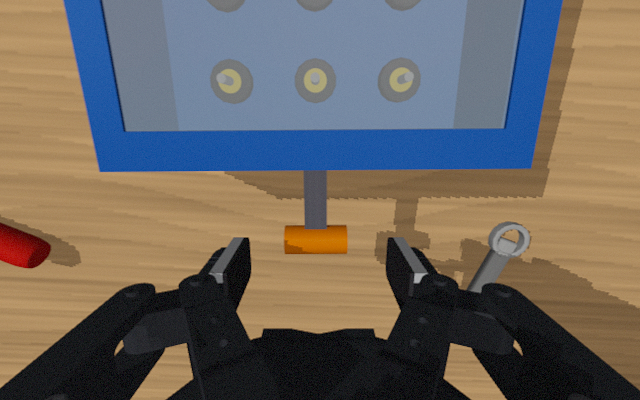

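```bash
python3 -c "
from h import *
print(wat('pics/w12.png',(316,238),.089))"
```

```text
[0.4583 0.2352 0.089 ]
```

jog_arm(deltas=[0,0,0,0,0,0,0,0,0,0,0,0,0,1,0,0,0,0,0,0,1,0,0,0,0,0,0,1,0,0,0,0,0,0,1,0,0,0,0,0,0,1,0,0,0,0,0,0,1,0,0,0,0,0,0,1], grip_force=40)

```text
time_s: 13.33
position: [0.4573, 0.2361, 0.0627]
tool_rot: [[0.999, 0.053, 0.001], [0.053, -0.999, -0.0], [0.001, 0.0, -1.0]]
ft_force: [-0.6, -0.3, -0.4]
grip_width: 0.0001
```

```bash
python3 -c "
from h import *
wsnap('pics/w13.png');plan((.457,.2355,.062),-87)"
```

```text
t 13.38 pos [0.4573 0.2361 0.0627] F [-0.2288 -0.2716 -0.2288] w -0.0003 
 d [-0.0004  0.0008  0.0009] r [ 0.     -0.0003  0.0003]
```

View pics/w13.png

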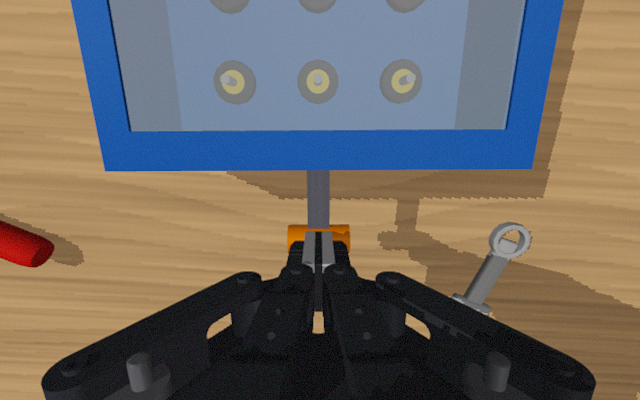

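The fingers shut fully (opening 0) without catching the knob. Looking closer before I try again.

```bash
python3 -c "
from h import *
im=cv2.imread('pics/w13.png')[190:290,250:390];cv2.imwrite('pics/w13c.png',cv2.resize(im,None,fx=5.5,fy=5.5,interpolation=cv2.INTER_CUBIC))
cv2.imwrite('pics/s13.png',cv2.resize(eyes.get_image('scene')[170:290,330:450,::-1],None,fx=5,fy=5,interpolation=cv2.INTER_CUBIC))"
```

```text
(no output)
```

View pics/w13c.png

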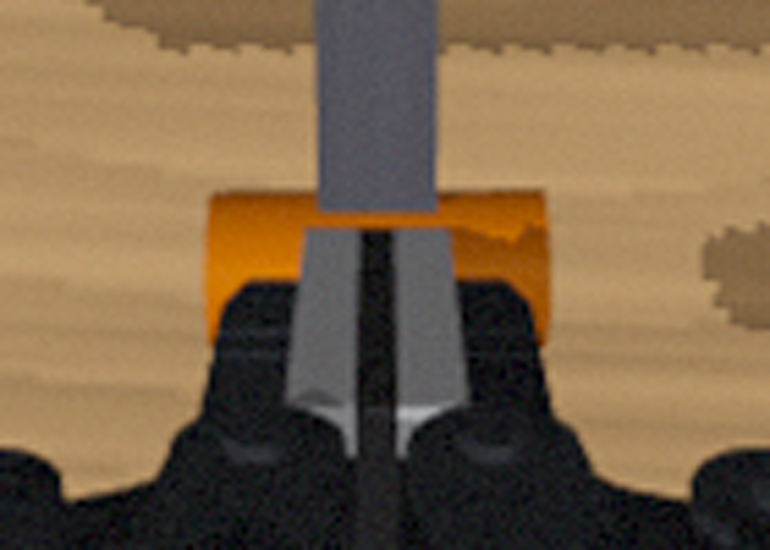

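View pics/s13.png

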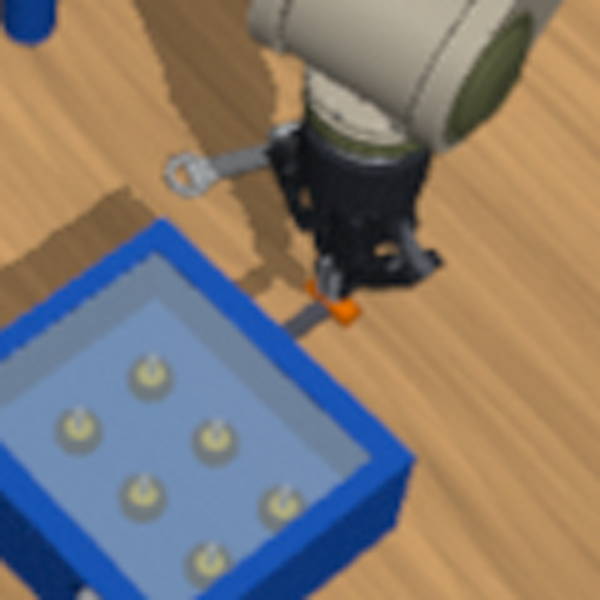

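```bash
python3 -c "
from h import *
from scipy.optimize import least_squares
def wray(n,px):
    D=np.load(n+'.npz');p=eyes.camera_params('wrist');M=p['mount']
    d=np.linalg.inv(p['intrinsics'])@np.array([px[0],px[1],1.])
    return D['R']@M[:3,3]+D['p'],D['R']@M[:3,:3]@d
rays=[ray('top',T((230,150),6,(226,442))),ray('scene',T((300,180),5,(484,250))),wray('pics/w11.png',(318.5,160)),wray('pics/w12.png',(316,239))]
A=np.zeros((3,3));b=np.zeros(3)
for o,d in rays:
    d=d/np.linalg.norm(d);P=np.eye(3)-np.outer(d,d);A+=P;b+=P@o
X=np.linalg.solve(A,b);print(X)
for o,d in rays:
    d=d/np.linalg.norm(d);print(1e3*(np.eye(3)-np.outer(d,d))@(o-X))
for x in (.446,.457,.468):
  for z in (.06,.075,.09,.105): print(x,z,(proj('scene',np.array([x,.236,z]))-[330,170])*5)
"
```

```text
[0.4577 0.2364 0.0892]
[2.2619 0.0843 0.2153]
[-1.6266  2.7627 -0.3242]
[-0.7236 -1.6536  0.1285]
[ 0.0884 -1.1934 -0.0196]
0.446 0.06 [335.7665 311.694 ]
0.446 0.075 [338.534  298.5781]
0.446 0.09 [341.3463 285.2495]
0.446 0.105 [344.2046 271.7031]
0.457 0.06 [322.2711 320.6503]
0.457 0.075 [324.937  307.5727]
0.457 0.09 [327.6461 294.2825]
0.457 0.105 [330.3997 280.7745]
0.468 0.06 [308.7064 329.6526]
0.468 0.075 [311.2695 316.6139]
0.468 0.09 [313.8744 303.3627]
0.468 0.105 [316.5221 289.8938]
```

The shut tips stand about 35 mm higher than the reported TCP implies, just above the knob. This also explains why the bottle was held at its cap (36 mm). I'll open and go 36 mm lower.

jog_arm(deltas=[0,0,0,0,0,0,-0.6,0,0,0,0,0,0,-0.6,0,0,0,0,0,0,-0.6,0,0,0,0,0,0,-0.6,0,0,0,0,0,0,-0.6,0,0,0,0,0,0,-0.6,0,0,0,0,0,0,-0.6,0,0,0.01,0,0,0,-0.6,0,0,0.022,0,0,0,-0.6,0,0,0.036,0,0,0,-0.6,0,0,0.048,0,0,0,-0.6,0,0,0.048,0,0,0,-0.6])

```text
time_s: 14.43
position: [0.4561, 0.2357, 0.0245]
tool_rot: [[0.999, 0.053, -0.003], [0.053, -0.999, -0.001], [-0.003, 0.001, -1.0]]
ft_force: [0.3, -0.3, 0.3]
grip_width: 0.0686
```

```bash
python3 -c "
from h import *
wsnap('pics/w14.png');plan((.4577,.236,.026),-87)
cv2.imwrite('pics/s14.png',cv2.resize(eyes.get_image('scene')[170:290,330:450,::-1],None,fx=5,fy=5,interpolation=cv2.INTER_CUBIC))"
```

```text
t 14.48 pos [0.4566 0.2359 0.0255] F [-0.4271  0.5237 -0.1953] w 0.0681 
 d [ 0.0014 -0.0001 -0.0007] r [0.0002 0.0005 0.0002]
```

View pics/w14.png

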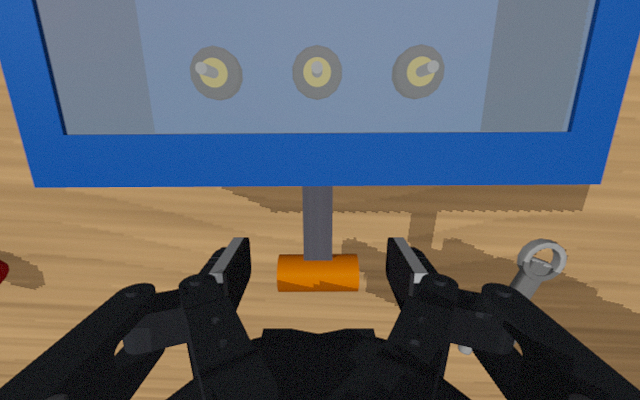

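View pics/s14.png

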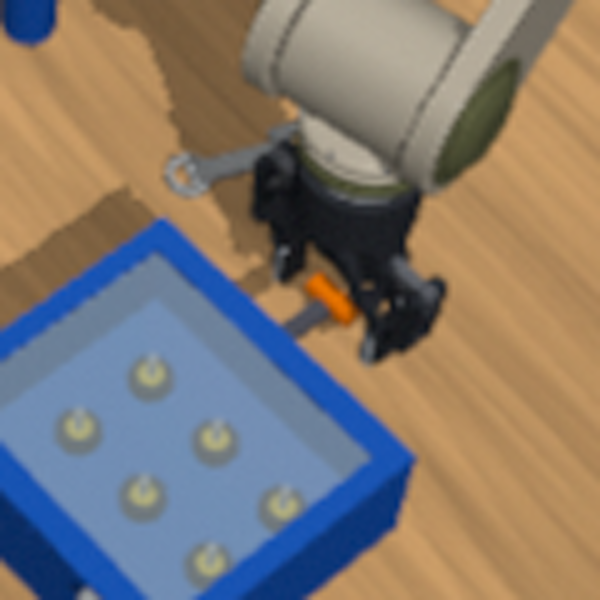

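jog_arm(deltas=[0.001,0,0,0,0,0,0,0.001,0,0,0,0,0,1,0.001,0,0,0,0,0,1,0.001,0,0,0,0,0,1,0.001,0,0,0,0,0,1,0.001,0,0,0,0,0,1,0.001,0,0,0,0,0,1,0.001,0,0,0,0,0,1], grip_force=40)

```text
time_s: 15.2
position: [0.4583, 0.2361, 0.0272]
tool_rot: [[0.999, 0.053, 0.002], [0.053, -0.999, -0.0], [0.002, 0.0, -1.0]]
ft_force: [-1.2, -1.2, 5.9]
grip_width: 0.033
```

```bash
python3 -c "
from h import *
wsnap('pics/w15.png');plan((.4577,.236,.026),-87)"
```

```text
t 15.25 pos [0.4584 0.2361 0.0272] F [-0.6452 -1.5304  6.0991] w 0.0335 
 d [-0.0009  0.      0.0016] r [ 0.     -0.0006  0.0003]
```

View pics/w15.png

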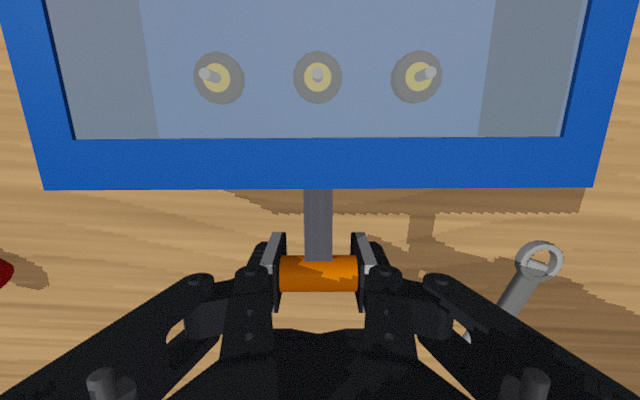

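jog_arm(deltas=[0,0,-0.0056,0,0,0,1,0.0004,0,-0.0167,0,0,0,1,0.0012,0,-0.0279,0,0,0,1,0.0024,0,-0.039,0,0,0,1,0.0039,0,-0.0501,0,0,0,1,0.0059,0,-0.0611,0,0,0,1,0.0082,0,-0.072,0,0,0,1,0.0109,0,-0.0828,0,0,0,1,0.014,0,-0.0936,0,0,0,1,0.0174,0,-0.1042,0,0,0,1,0.0213,0,-0.1147,0,0,0,1,0.0254,0,-0.125,0,0,0,1])

```text
time_s: 16.25
position: [0.4769, 0.2371, 0.121]
tool_rot: [[0.999, 0.053, 0.0], [0.053, -0.999, -0.0], [0.0, 0.0, -1.0]]
ft_force: [4.5, 0.3, -5.4]
grip_width: 0.0333
```

```bash
python3 -c "
from h import *
wsnap('pics/w16.png');plan((.4584+.0857,.2361+.0045,.0272+.1839),-87)"
```

```text
t 16.3 pos [0.4777 0.2372 0.1224] F [ 1.1853 -1.8506 -2.5024] w 0.033 
 d [ 0.0889  0.0002 -0.1181] r [-0.0001 -0.0006  0.0003]
```

View pics/w16.png

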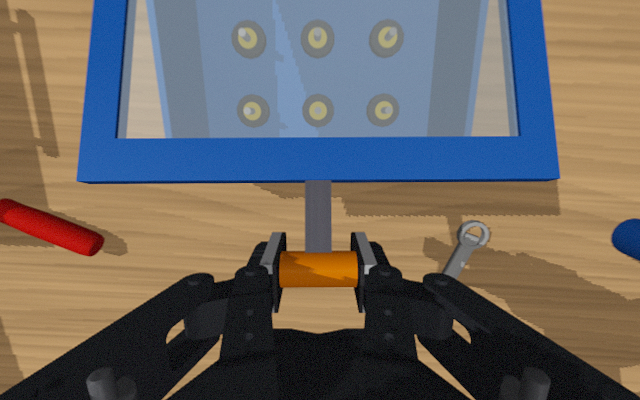

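jog_arm(deltas=[0.0046,0,-0.0102,0,0,0,1,0.0121,0,-0.0252,0,0,0,1,0.0203,0,-0.0398,0,0,0,1,0.0293,0,-0.0539,0,0,0,1,0.039,0,-0.0676,0,0,0,1,0.0495,0,-0.0807,0,0,0,1,0.0606,0,-0.0932,0,0,0,1,0.0723,0,-0.105,0,0,0,1,0.0805,0,-0.1125,0,0,0,1,0.0889,0,-0.1195,0,0,0,1,0.0889,0,-0.1195,0,0,0,1,0.0889,0,-0.1195,0,0,0,1])

```text
time_s: 17.3
position: [0.5426, 0.241, 0.2102]
tool_rot: [[0.999, 0.054, -0.001], [0.054, -0.999, 0.0], [-0.001, -0.0, -1.0]]
ft_force: [-2.9, 1.6, 1.2]
grip_width: 0.033
```

```bash
python3 -c "
from h import *
wsnap('pics/w17.png');plan((.4584+.0857,.2361+.0045,.0272+.1839),-87)
o=env.observe();print(np.degrees(np.arcsin((o['position'][2]-.0272)/.24)),np.degrees(np.arccos(1-(o['position'][0]-.4584)/.24)))
im=eyes.get_image('scene');cv2.imwrite('pics/s17.png',im[:,:,::-1]);cv2.imwrite('pics/s17c.png',cv2.resize(im[150:310,290:450,::-1],None,fx=3.7,fy=3.7,interpolation=cv2.INTER_CUBIC))
im=eyes.get_image('top');cv2.imwrite('pics/t17.png',im[:,:,::-1])"
```

```text
t 17.35 pos [0.5425 0.241  0.21  ] F [-3.0051  2.1716  0.5988] w 0.0334 
 d [ 0.0021  0.0006 -0.0014] r [-0.0001  0.0003  0.0004]
49.62974996469491 49.483767904749286
```

View pics/w17.png

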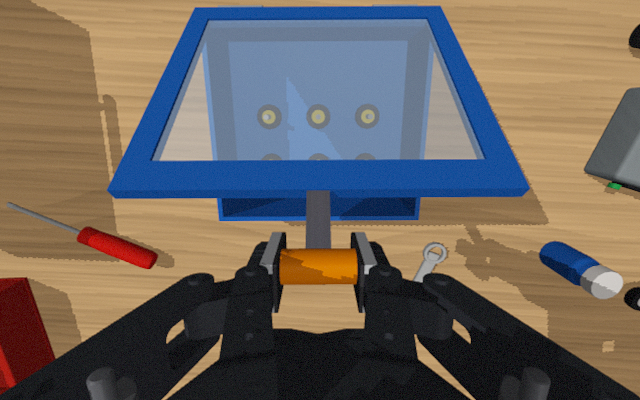

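View pics/s17.png

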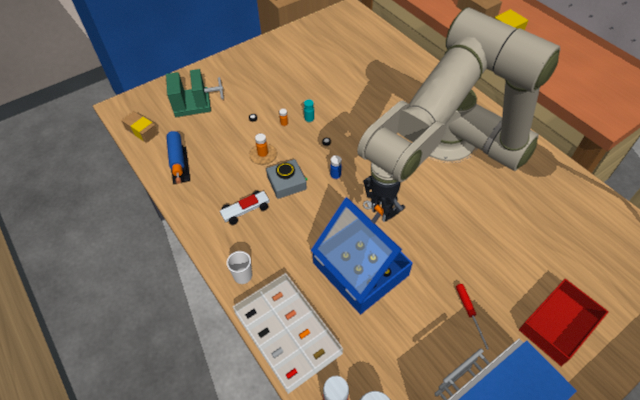

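View pics/s17c.png

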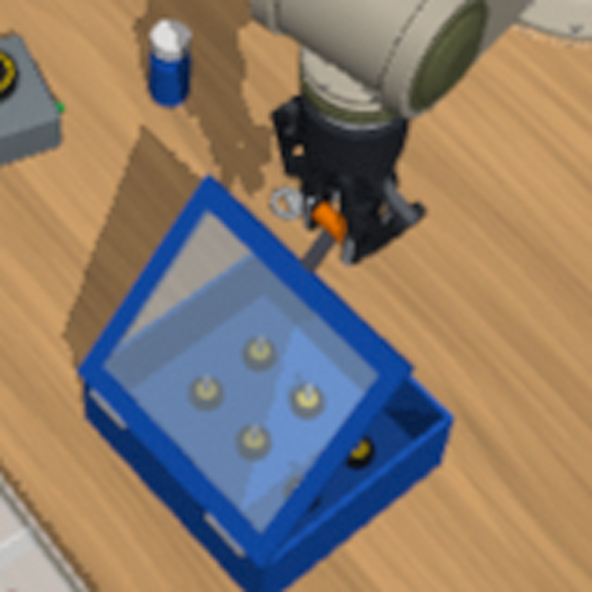

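View pics/t17.png

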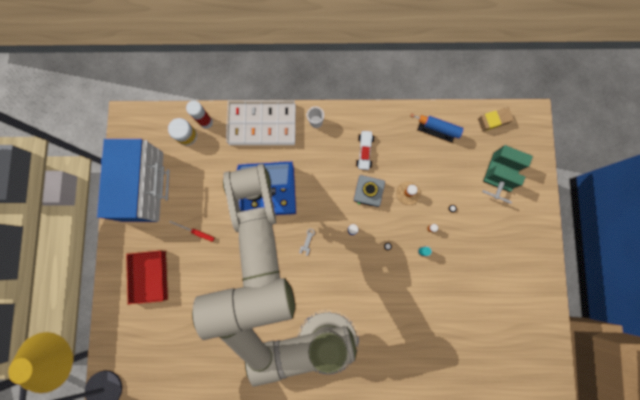

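jog_arm(deltas=[0,0,0,0,0,0,1,0,0,0,0,0,0,1,0,0,0,0,0,0,1,0,0,0,0,0,0,1,0,0,0,0,0,0,1,0,0,0,0,0,0,1])

```text
time_s: 17.95
position: [0.5429, 0.241, 0.2103]
tool_rot: [[0.999, 0.054, 0.0], [0.054, -0.999, 0.001], [0.0, -0.0, -1.0]]
ft_force: [-4.6, 3.2, 2.4]
grip_width: 0.0334
```

```bash
python3 -c "
from h import *
wsnap('pics/w18.png');plan((.4584+.0857,.2361+.0045,.0272+.1839),-87)
cv2.imwrite('pics/s18.png',cv2.resize(eyes.get_image('scene')[90:210,215:375,::-1],None,fx=4.5,fy=4.5,interpolation=cv2.INTER_CUBIC))
d=cv2.absdiff(cv2.imread('pics/w18.png'),cv2.imread('pics/w17.png'));print(d.mean(),d[0:300].max())"
```

```text
t 18.0 pos [0.5429 0.241  0.2103] F [-4.8939  3.3492  2.4658] w 0.0333 
 d [ 0.0016  0.0006 -0.0011] r [-0.0002 -0.0001  0.0004]
3.496375 87
```

View pics/s18.png

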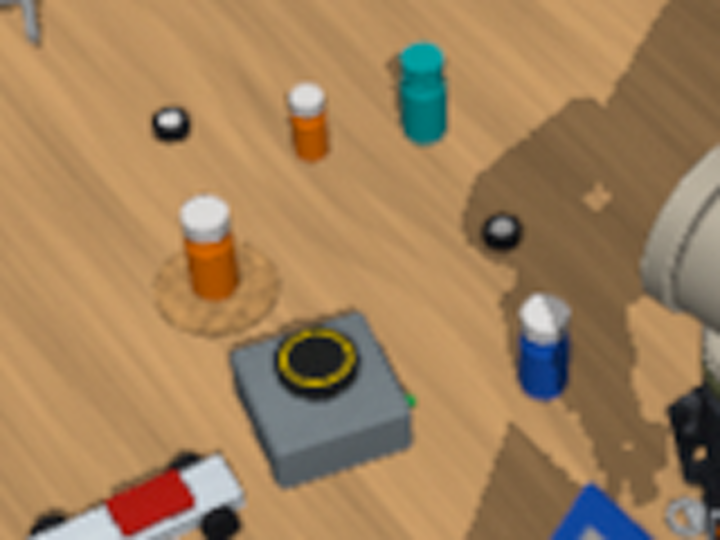

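The bottle stands on the coaster, the pad is up, and the lid is held steady at about 50 degrees. Handing in.

```bash
python3 -c "
from rig import close_job
print(close_job())"
```

```text
the job is handed in; nothing more can be done
None
```

I did the whole job in about 18 s of robot time and handed it in; no verdict is reported.

**Bottle:** I pressed the larger orange bottle upright onto the pad at about 26 N for over a second, so the pad was at its stop. I then set it on the cork coaster and let go. The last picture shows it upright, well inside the coaster's edge, with the pad up again.

**Lid:** It is gripped by the knob (opening 33 mm) and held still. The arm's position gives about 49.5 degrees and the wrist picture about 51, both inside the allowed range. I saw no bystander out of place in the last pictures.

**What disagreed:**
- **First knob grip missed:** the fingertips stand roughly 35 mm higher than the reported tool point implies, so they closed above the knob. I opened, went 36 mm lower and gripped it properly.
- **Bottle held by its cap:** the opening read 36 mm rather than 40, so I had it by or near the cap. It did not visibly slip.

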